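Re-rack a row of reagents in reverse order

ROBOT

A 7-joint arm with a two-finger parallel gripper is mounted at the origin on a cart in front of the work surface, level with it; the furniture and walls round the work are solid. World frame = base frame: x ahead of the robot, y to its left, z up, the work surface at z = 0. Lengths are in m, angles in rad, forces in N, time in s.
With the tool pointing down it reaches from about 0.4 to 0.85 m from the base axis. Payload 4.5 kg.
Tool frame: the origin (TCP) lies on the mounting face of the last link; the fingertips stand 173 mm ahead of it and the grasp point (between the pads) lies 155 mm ahead of it; z points along the fingers, y is the line along which they close (so a half turn about z gives the same grasp; the last joint's range is limited). The gripper opens to 85 mm and grips with 20 to 120 N. Pads are 22 mm wide; open, the fingers measure 114 mm over their backs; the gripper's body (76 mm by 85 mm) begins 54 mm behind the grasp point. The pads swing forward as they close: fully open they stand 13 mm farther back than shut.
Start: joints at [1.254, 0.689, -0.195, 1.565, 0.157, 0.902, -0.215], TCP at [0.215, -0.587, 0.405] pointing down, gripper open.
Joint ranges: [-3.01, 3.01], [-0.46, 2.08], [-1.47, 1.51], [0.13, 2.56], [-1, 4.14], [0.04, 2.09], [-2.66, 2.66]. Speed limits (rad/s): [2.57, 2.57, 3.14, 3.14, 3.14, 3.14, 3.14].

INTERFACE

Orientations are given as a unit quaternion [w, x, y, z].
In Python, from workcell import readout, eyes, ctrl gives the robot as it stands.
- The arm moves only by the tool carry_out, never from a script. Its argument "moves" is text: rows parted by semicolons, each of 7 numbers parted by spaces: the opening, from 0 (shut) to 1 (fully open), then the shift along the world's x, y, z in m, then the turn, a rotation vector about the world's x, y, z in degrees. In form: hand dx dy dz wx wy wz; .... A call has 1 to 12 rows; each row is the pose to reach, as a shift and turn from the pose commanded when the call began; what a row does not reach only later rows make up. A row lasts 1/8 s, in which the tool goes at most 62.5 mm and 10.7 degrees, less where a joint would pass 70% of its speed; a pose out of reach is approached as far as the arm can. A call with a gripper value outside its range is refused whole. The fingers move at their own pace and stop on an object; the grip force is fixed at half the most. Time passes only in rows, so rows that repeat a pose let the fingers close. It gives the time, the measured TCP pose, the force, the opening and the grip force at its end, in the units of the state.
- readout.observe(): the state, without advancing time (a new reading comes with each control period).
- eyes.capture(name): name is "scene" or "top"; returns (picture, depth): 420x560x3 uint8, red, green, blue; 420x560 float32, m along the optical axis (not along the pixel's ray), 0 where there is no reading.
- eyes.camera_model(name): a dict with "camera_matrix" (3x3 intrinsics, pixels), "k1" (the pictures are not rectified: a ray, as slopes to the right and down, at radius r is drawn at 1 + k1 r^2 times it, then the intrinsics apply), "R" (3x3) and "t" (3): a world point X has camera coordinates R X + t. Camera axes: x right, y down, z forward; pixel columns grow to the right and rows downward; lengths in m; the calibration is good to about 2 mm. A picture is of the moment at which its call begins. camera_model takes no time and is no camera call.
- ctrl.finish_job(): hands the job in; it is judged then, once.
Trained networks look in the newest picture that a camera, given by its name, has taken for a name from the list of things; names that differ only in an ending like _2 or _b are one class to them, and where a whole thing is asked for, a point or a joint stands for the part that bears it (a point fixed in the world has none). Each returns a list of dicts, best first, with "score" (0 to 1); they miss things now and then, are a little off and sometimes report something else, mostly with a low value. They report only what shows in the picture. A call takes as long as a camera call. They do not tell look-alikes from the thing itself.
- eyes.trace(camera, thing): "pixels" (420x560 bool, what is visible of it) and "box" ([left, top, width, height] in pixels, round what is visible of it).
- eyes.mark_of(camera, thing): "at" ([column, row] in pixels: a listed point, or the origin of a listed thing).
The state is a dict: "clock": time; "joints": joint angles; "joint_velocities": joint speeds; "joint_torque": joint torques, N m; "ee_pos": TCP position; "tool_rot": TCP orientation; "ft_force": force on the tool from outside, world axes, zero at the start; "moment": the same for the moment, N m; "gripper_width": finger opening in m; "gripper_force": force on a finger pad.
Only numpy, scipy, OpenCV 4.12 (cv2) and the standard library are available. Lean on these libraries where they do the work, as an engineer would, in place of code of your own. Each camera call takes 0.05 s, during which the arm holds its last target. There are 200 camera calls.

TASK

The row in the grey rack was loaded the wrong way round: move its four containers one by one into the green rack in reverse order, so that the one at the far left of the grey rack ends at the far right of the green rack, and so on along the row (the clip in front of each place in the grey rack has the colour of the cap that stood there). Each must stand upright on the floor of its own compartment and be let go; keep the containers upright all the way. Leave the timer, the stamp and the tape roll behind the racks where they are.

Things in the scene. Friction and masses are not known exactly. Their poses are not given: they have to be found in the camera images.
- old_rack: Grey rack, full at start. Fixed. Origin: underside, centre of the row. y runs along the row to the robot's left (within 15 deg), x away from the robot, z up. Four 72 mm square compartments centred at x = 0, y = -114, -38, 38, 114 mm; floor 6 mm, wall tops 22 mm above the underside. Walls 4 mm thick, x -40 to 40 mm; length 308 mm (326 with end grips). Clip ledge, 6 mm high, out to x = -64 mm.
- new_rack: Green rack, empty at start. Fixed. Origin: underside, centre of the row. y runs along the row to the robot's left (within 15 deg), x away from the robot, z up. Four 72 mm square compartments centred at x = 0, y = -114, -38, 38, 114 mm; floor 6 mm, wall tops 22 mm above the underside. Walls 4 mm thick, x -40 to 40 mm; length 308 mm (326 with end grips). Clip ledge, 6 mm high, out to x = -64 mm.
- black_cap_bottle: Brown bottle with a black cap, 95 mm tall; body 48 mm in diameter up to 66 mm, cap and neck 27 mm in diameter from 66 to 95 mm. About 120 g. Origin: centre of its underside, z up along its axis. Round; stands loose in a compartment of the grey rack at the start. Grasp it from above, with the fingers in front of and behind the row rather than between neighbours.
- blue_cap_bottle: White bottle with a blue cap and a green label band, 125 mm tall; body 55 mm in diameter up to 88 mm, cap and neck 31 mm in diameter from 88 to 125 mm. About 180 g. Origin: centre of its underside, z up along its axis. Round; stands loose in a compartment of the grey rack at the start. Grasp it from above, with the fingers in front of and behind the row rather than between neighbours.
- white_cap_bottle: Small brown bottle with a white cap, 75 mm tall; body 36 mm in diameter up to 52 mm, cap and neck 20 mm in diameter from 52 to 75 mm. About 60 g. Origin: centre of its underside, z up along its axis. Round; stands loose in a compartment of the grey rack at the start. Grasp it from above, with the fingers in front of and behind the row rather than between neighbours.
- red_lid_cup: Clear specimen cup with a wide red lid, a cylinder 51 mm in diameter and 58 mm tall; the lid is fixed. About 70 g. Origin: centre of its underside, z up along its axis. Round; stands loose in a compartment of the grey rack at the start. Grasp it from above, with the fingers in front of and behind the row rather than between neighbours.
- black_clip: Small black index clip, 16 x 32 x 13 mm, fixed on the grey rack's front ledge in front of the compartment in which the black cap bottle stood at the start, and stays there; origin at the centre of its underside, 52 mm from that container's starting axis towards the rack's front (-x); axes as the grey rack's.
- blue_clip: Small blue index clip, 16 x 32 x 13 mm, fixed on the grey rack's front ledge in front of the compartment in which the blue cap bottle stood at the start, and stays there; origin at the centre of its underside, 52 mm from that container's starting axis towards the rack's front (-x); axes as the grey rack's.
- white_clip: Small white index clip, 16 x 32 x 13 mm, fixed on the grey rack's front ledge in front of the compartment in which the white cap bottle stood at the start, and stays there; origin at the centre of its underside, 52 mm from that container's starting axis towards the rack's front (-x); axes as the grey rack's.
- red_clip: Small red index clip, 16 x 32 x 13 mm, fixed on the grey rack's front ledge in front of the compartment in which the red lid cup stood at the start, and stays there; origin at the centre of its underside, 52 mm from that container's starting axis towards the rack's front (-x); axes as the grey rack's.
- timer: Bystander: white lab timer, 62 x 62 x 22 mm, loose on the worktop behind the racks. Origin: centre of its underside.
- stamp: Bystander: wooden hand stamp standing upright, 52 x 26 x 72 mm, loose on the worktop behind the racks. Origin: centre of its underside.
- tape_roll: Bystander: roll of beige tape lying flat, 66 mm in diameter, 19 mm high, loose on the worktop behind the racks. Origin: centre of its underside.
There are look-alikes about, which are no part of the job. What is shaped like the black_cap_bottle but purple is not meant. Leave any pink look-alike of the blue_cap_bottle alone.

How it is judged:
At the end, for the whole second after the job is handed in: Each container is in the green rack compartment mirroring its start in the grey rack (leftmost to rightmost, and so on): axis within 20 mm of the compartment centre along and across, underside within 5 mm of its floor, tilt under 0.1 rad, and slower than 20 mm/s (((y of black_clip in the frame of old_rack between -0.144 and -0.084 m and y of black_cap_bottle in the frame of new_rack between 0.094 and 0.134 m) or (y of black_clip in the frame of old_rack between -0.068 and -0.008 m and y of black_cap_bottle in the frame of new_rack between 0.018 and 0.058 m) or (y of black_clip in the frame of old_rack between 0.008 and 0.068 m and y of black_cap_bottle in the frame of new_rack between -0.058 and -0.018 m) or (y of black_clip in the frame of old_rack between 0.084 and 0.144 m and y of black_cap_bottle in the frame of new_rack between -0.134 and -0.094 m)) and x of black_cap_bottle in the frame of new_rack between -0.02 and 0.02 m and z of black_cap_bottle in the frame of new_rack between 0.001 and 0.011 m and angle between each of black_cap_bottle, blue_cap_bottle, white_cap_bottle, red_lid_cup's own z axis and vertical below 0.1 rad and linear speed of each of black_cap_bottle, blue_cap_bottle, white_cap_bottle, red_lid_cup below 0.02 m/s and ((y of blue_clip in the frame of old_rack between -0.144 and -0.084 m and y of blue_cap_bottle in the frame of new_rack between 0.094 and 0.134 m) or (y of blue_clip in the frame of old_rack between -0.068 and -0.008 m and y of blue_cap_bottle in the frame of new_rack between 0.018 and 0.058 m) or (y of blue_clip in the frame of old_rack between 0.008 and 0.068 m and y of blue_cap_bottle in the frame of new_rack between -0.058 and -0.018 m) or (y of blue_clip in the frame of old_rack between 0.084 and 0.144 m and y of blue_cap_bottle in the frame of new_rack between -0.134 and -0.094 m)) and x of blue_cap_bottle in the frame of new_rack between -0.02 and 0.02 m and z of blue_cap_bottle in the frame of new_rack between 0.001 and 0.011 m and ((y of white_clip in the frame of old_rack between -0.144 and -0.084 m and y of white_cap_bottle in the frame of new_rack between 0.094 and 0.134 m) or (y of white_clip in the frame of old_rack between -0.068 and -0.008 m and y of white_cap_bottle in the frame of new_rack between 0.018 and 0.058 m) or (y of white_clip in the frame of old_rack between 0.008 and 0.068 m and y of white_cap_bottle in the frame of new_rack between -0.058 and -0.018 m) or (y of white_clip in the frame of old_rack between 0.084 and 0.144 m and y of white_cap_bottle in the frame of new_rack between -0.134 and -0.094 m)) and x of white_cap_bottle in the frame of new_rack between -0.02 and 0.02 m and z of white_cap_bottle in the frame of new_rack between 0.001 and 0.011 m and ((y of red_clip in the frame of old_rack between -0.144 and -0.084 m and y of red_lid_cup in the frame of new_rack between 0.094 and 0.134 m) or (y of red_clip in the frame of old_rack between -0.068 and -0.008 m and y of red_lid_cup in the frame of new_rack between 0.018 and 0.058 m) or (y of red_clip in the frame of old_rack between 0.008 and 0.068 m and y of red_lid_cup in the frame of new_rack between -0.058 and -0.018 m) or (y of red_clip in the frame of old_rack between 0.084 and 0.144 m and y of red_lid_cup in the frame of new_rack between -0.134 and -0.094 m)) and x of red_lid_cup in the frame of new_rack between -0.02 and 0.02 m and z of red_lid_cup in the frame of new_rack between 0.001 and 0.011 m); the robot touches nothing.
It fails at once if the timer is pushed more than 30 mm (distance of timer from where it was at the start of the episode above 0.03 m).
It fails at once if the stamp is pushed more than 30 mm (distance of stamp from where it was at the start of the episode above 0.03 m).
It fails at once if the tape roll is pushed more than 30 mm (distance of tape_roll from where it was at the start of the episode above 0.03 m).
It fails at once if one of the four containers is tipped more than 40 degrees (angle between any of black_cap_bottle, blue_cap_bottle, white_cap_bottle, red_lid_cup's own z axis and vertical above 0.7 rad).
It also fails if it takes over 118 s, if anything falls off the work surface, if the arm or the gripper's body presses on something with over 40 N, if the wrist force passes 120 N, or if a joint passes its speed limit or range.

## Working session

There is one attempt and no reset: what is moved stays moved. The work goes in short steps, Python scripts to look and compute and a tool call to move; the robot and the scene stay as the last step left them, time stands still between calls to the robot, and variables do not carry over. Pictures are saved under pics/ and viewed, at most 14 in all, crops included, and the job is handed in when it is done.

Besides the shell and the picture viewer there is one more tool, called after ">>>" as name(argument=value, ...), one argument or row to a line, values as JSON. carry_out: Moves the arm, as the interface text tells. Its arguments: {"type":"object","properties":{"moves":{"type":"string"}},"required":["moves"]}

```bash
mkdir -p pics; ls; python3 - <<'E'
from workcell import readout, eyes, ctrl
import cv2,numpy as np
for n in("scene","top"):
    p,d=eyes.capture(n); cv2.imwrite(f"pics/{n}0.png",cv2.cvtColor(p,cv2.COLOR_RGB2BGR)); np.save(f"{n}_d.npy",d)
    m=eyes.camera_model(n); print(n,m)
s=readout.observe(); print({k:np.round(v,3) for k,v in s.items()})
E
```

```text
pics
scene {'camera_matrix': array([[425.31327229,   0.        , 281.01081583],
       [  0.        , 425.31327229, 214.00871401],
       [  0.        ,   0.        ,   1.        ]]), 'k1': -0.13399036619261365, 'R': array([[-0.56638342, -0.82411748,  0.00634029],
       [-0.36829937,  0.24622038, -0.89651051],
       [ 0.73726888, -0.51010382, -0.44297708]]), 't': array([0.35132588, 0.24550691, 0.80978301])}
top {'camera_matrix': array([[398.97525023,   0.        , 277.95134633],
       [  0.        , 398.97525023, 216.61069885],
       [  0.        ,   0.        ,   1.        ]]), 'k1': -0.005493019124180523, 'R': array([[ 0.01157715, -0.99969062,  0.02201461],
       [-0.99259268, -0.01415212, -0.12066267],
       [ 0.12093689, -0.02045461, -0.99244943]]), 't': array([0.02625389, 0.52924531, 0.9866107 ])}
{'clock': np.float64(0.1), 'joints': array([ 1.254,  0.69 , -0.195,  1.566,  0.157,  0.903, -0.215]), 'joint_velocities': array([ 0.   , -0.002, -0.001, -0.003, -0.001,  0.   ,  0.001]), 'joint_torque': array([-3.0000e-03, -5.4060e+01, -1.2710e+00, -1.5898e+01,  9.0000e-03,
        4.0000e-03, -0.0000e+00]), 'ee_pos': array([ 0.215, -0.587,  0.404]), 'tool_rot': array([-0.001,  0.985,  0.175, -0.   ]), 'ft_force': array([ 0.245, -0.529, -0.353]), 'moment': array([ 0.   ,  0.03 , -0.038]), 'gripper_force': np.float64(0.0), 'gripper_width': np.float64(0.085)}
```

View pics/scene0.png

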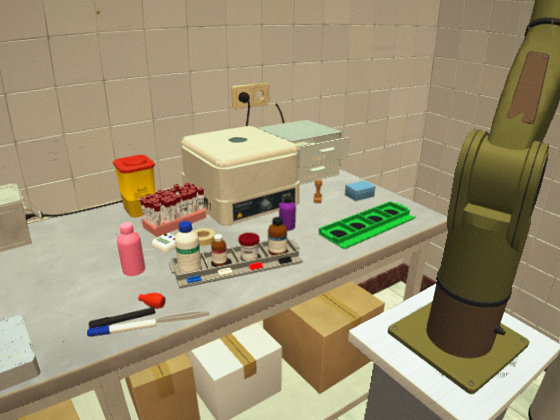

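View pics/top0.png

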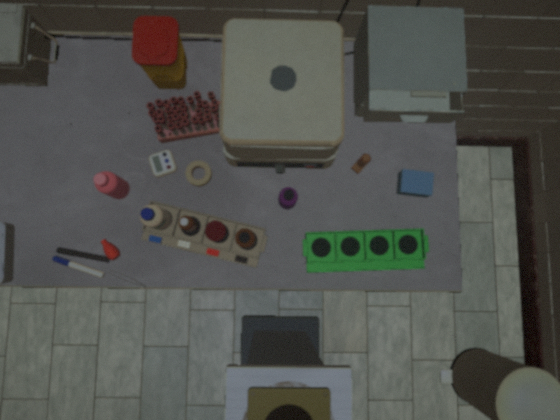

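The scene view shows the grey rack (180-300, 240-280) holding, left to right, blue, white, red and black. The top view shows the same row at (140-265, 205-260) and the empty green rack at (305-425, 230-270). The purple look-alike is at (288,197) and the pink one at (108,184). Next I'll measure positions.

```bash
cat > h.py <<'E'
from workcell import readout, eyes, ctrl
import cv2,numpy as np
def rays(n,uv):
    m=eyes.camera_model(n); K=m["camera_matrix"]; uv=np.asarray(uv,float).reshape(-1,2)
    s=cv2.undistortPoints(uv.reshape(-1,1,2),K,np.array([m["k1"],0,0,0,0.])).reshape(-1,2)
    return np.c_[s,np.ones(len(s))],m
def with_depth(n,uv,z):           # depth -> world
    r,m=rays(n,uv); return (r*np.asarray(z)[:,None]-m["t"])@m["R"]
def on_plane(n,uv,h):             # ray -> world at height h
    r,m=rays(n,uv); c=-m["R"].T@m["t"]; d=r@m["R"]; return c+d*((h-c[2])/d[:,2])[:,None]
def cloud(n,mask,d):
    v,u=np.nonzero(mask&(d>0)); return with_depth(n,np.c_[u,v],d[v,u])
E
python3 - <<'E'
from h import *
np.set_printoptions(precision=4,suppress=True)
for n in("top","scene"):
    p,d=eyes.capture(n)
    for t,h in dict(black_cap_bottle=.101,blue_cap_bottle=.131,white_cap_bottle=.081,red_lid_cup=.064).items():
        r=eyes.trace(n,t)
        for x in r[:3]:
            if x["score"]<.3: continue
            P=cloud(n,x["pixels"],d); T=P[abs(P[:,2]-h)<.006]
            print(n,t,round(x["score"],2),x["box"],"n",len(T),"zmax",P[:,2].max(),"topmean",T.mean(0) if len(T) else 0,"bb",(T.min(0)+T.max(0))/2 if len(T) else 0)
    for t,h in dict(black_clip=.006,blue_clip=.006,white_clip=.006,red_clip=.006).items():
        for x in eyes.mark_of(n,t)[:2]: print(n,t,round(x["score"],2),on_plane(n,x["at"],h)[0])
    for t in("new_rack","old_rack"):
        for x in eyes.mark_of(n,t)[:1]: print(n,t,"mark",on_plane(n,x["at"],0)[0])
        x=eyes.trace(n,t)[0]; P=cloud(n,x["pixels"],d); T=P[(P[:,2]>.012)&(P[:,2]<.03)]
        print(n,t,x["score"],x["box"],len(T),np.percentile(P[:,2],[5,50,95]),cv2.minAreaRect(T[:,:2].astype(np.float32)*1000))
        L=P[P[:,2]<.03]; print("  all",cv2.minAreaRect(L[:,:2].astype(np.float32)*1000))
for t in("timer","stamp","tape_roll"):
    eyes.capture("top")if 0 else 0
    for x in eyes.mark_of("top",t)[:1]: print(t,on_plane("top",x["at"],0)[0])
E
```

```text
top black_cap_bottle 0.87 [236.3, 228.4, 21.2, 17.5] n 98 zmax 0.10411752395583893 topmean [0.4711 0.1157 0.1011] bb [0.471  0.1164 0.0998]
top black_cap_bottle 0.76 [277.6, 186.6, 22.2, 22.8] n 54 zmax 0.09953069908270375 topmean [0.5764 0.0106 0.0964] bb [0.5762 0.0097 0.0973]
top blue_cap_bottle 0.86 [140.8, 204.8, 30.9, 24.4] n 138 zmax 0.1347740913476965 topmean [0.5201 0.3346 0.1312] bb [0.5202 0.3348 0.13  ]
top blue_cap_bottle 0.62 [92.4, 174.2, 38.6, 20.2] n 76 zmax 0.12942925662313123 topmean [0.6008 0.4494 0.1265] bb [0.6005 0.4491 0.1272]
top white_cap_bottle 0.57 [177.4, 216.6, 18.3, 15.9] n 54 zmax 0.08415184821140193 topmean [0.5082 0.2628 0.0809] bb [0.5078 0.2635 0.0808]
top white_cap_bottle 0.44 [201.9, 218.9, 24.4, 22.3] n 0 zmax 0.06985390720190165 topmean 0 bb 0
top red_lid_cup 0.89 [202.2, 220.5, 22.1, 22.2] n 354 zmax 0.06985390720190165 topmean [0.4888 0.1891 0.0649] bb [0.4888 0.1892 0.064 ]
top black_clip 0.56 [0.4236 0.1264 0.006 ]
top blue_clip 0.57 [0.4743 0.356  0.006 ]
top white_clip 0.43 [0.4528 0.2797 0.006 ]
top new_rack mark [ 0.4538 -0.188   0.    
[... 1627 characters left out ...]

scene new_rack mark [ 0.4492 -0.1875  0.    ]
scene new_rack 0.56 [316.5, 201.0, 100.0, 49.6] 730 [0.0012 0.0069 0.0208] ((457.4257507324219, -190.65541076660156), (84.78649139404297, 327.98309326171875), 1.589884877204895)
  all ((464.9304504394531, -213.10011291503906), (142.7570343017578, 372.4837341308594), 3.2533016204833984)
scene old_rack 0.83 [168.3, 238.1, 131.2, 48.5] 875 [0.0024 0.008  0.0215] ((492.1235656738281, 223.3466796875), (326.129638671875, 90.08042907714844), 75.55382537841797)
  all ((488.7267150878906, 219.15188598632812), (337.1846008300781, 144.46484375), 73.26033782958984)
timer [0.6795 0.3374 0.    ]
stamp [ 0.6817 -0.1869  0.    ]
tape_roll [0.6388 0.2494 0.    ]
```

```bash
python3 - <<'E'
from h import *
np.set_printoptions(precision=4,suppress=True)
p,d=eyes.capture("top"); g=p.astype(int)
roi=np.zeros(p.shape[:2],bool); roi[225:275,300:430]=1
dark=(roi&(g.max(2)<60)).astype(np.uint8)
n,l,s,c=cv2.connectedComponentsWithStats(dark)
for i in range(1,n):
    if s[i,4]>80:
        v,u=np.nonzero(l==i); z=cloud("top",l==i,d)[:,2]
        print(s[i],np.median(z),on_plane("top",c[i],.006)[0])
green=roi&(g[...,1]>g[...,0]+40)&(g[...,1]>g[...,2]+40)
# outline of green, split by height
P=cloud("top",green,d); print(cv2.minAreaRect(P[:,:2].astype(np.float32)*1000),np.percentile(P[:,2],[1,99]))
T=P[P[:,2]>.017]; print(cv2.minAreaRect(T[:,:2].astype(np.float32)*1000),len(T))
# tall things in the corridor
p,d=eyes.capture("top"); A=cloud("top",d>0,d)
for h in(.14,.2,.3): 
    B=A[(A[:,2]>h)&(abs(A[:,1])<.5)&(A[:,0]>.3)]; print(h,B[:,:2].min(0) if len(B) else None,A[:,2].max())
E
```

```text
[399 235  18  19 265] 0.006815367870447527 [ 0.4646 -0.3074  0.006 ]
[341 237  18  19 258] 0.006801745207296113 [ 0.4577 -0.1554  0.006 ]
[370 236  19  19 263] 0.006723904997025531 [ 0.4611 -0.2314  0.006 ]
[312 238  18  19 262] 0.006780245968477363 [ 0.454  -0.0793  0.006 ]
((446.8692626953125, -193.0677947998047), (100.08609771728516, 321.1628112792969), 2.579763650894165) [0.0021 0.0248]
((458.1839599609375, -192.55616760253906), (77.37931060791016, 321.1571960449219), 2.6103811264038086) 460
0.14 [ 0.6642 -0.4999] 0.22677007231645396
0.2 [ 0.6708 -0.1139] 0.22677007231645396
0.3 None 0.22677007231645396
```

>>> carry_out(
  moves="1 0.06 0.03 0 0 0 8; 1 0.12 0.06 0 0 0 16; 1 0.17 0.09 0 0 0 24; 1 0.21 0.13 0 0 0 32; 1 0.25 0.17 0 0 0 40; 1 0.28 0.22 0 0 0 48; 1 0.29 0.28 0 0 0 56.8; 1 0.29 0.34 0 0 0 56.8; 1 0.29 0.40 0 0 0 56.8; 1 0.29 0.46 0 0 0 56.8; 1 0.29 0.52 0 0 0 56.8; 1 0.29 0.58 0 0 0 56.8",
)

```text
clock: 3.15
ee_pos: [0.5047, -0.0052, 0.405]
tool_rot: [0.0, 0.783, 0.622, 0.0]
ft_force: [1.1, -0.1, -0.0]
gripper_width: 0.0852
gripper_force: 0.0
```

The green floor holes project to a 76.3 mm pitch with depth at about 6 mm, which matches the rack, so those are the place targets. Blue goes first.

>>> carry_out(
  moves="1 0.002 0.06 0 0 0 0; 1 0.005 0.12 0 0 0 0; 1 0.008 0.18 0 0 0 0; 1 0.011 0.24 0 0 0 0; 1 0.014 0.30 0 0 0 0; 1 0.014 0.342 0 0 0 0; 1 0.014 0.342 0 0 0 0; 1 0.014 0.342 -0.05 0 0 0; 1 0.014 0.342 -0.09 0 0 0; 1 0.014 0.342 -0.09 0 0 0",
)

```text
clock: 4.4
ee_pos: [0.5182, 0.333, 0.312]
tool_rot: [0.001, 0.783, 0.621, -0.004]
ft_force: [0.2, 0.3, 0.7]
gripper_width: 0.0852
gripper_force: 0.0
```

```bash
python3 - <<'E'
from h import *
for n in("scene",):
    p,d=eyes.capture(n); cv2.imwrite(f"pics/{n}1.png",cv2.cvtColor(cv2.resize(p[120:330,80:360],None,fx=2.5,fy=2.5),cv2.COLOR_RGB2BGR))
print(readout.observe()["ee_pos"])
E
```

```text
[0.51896282 0.33398715 0.31428057]
```

View pics/scene1.png

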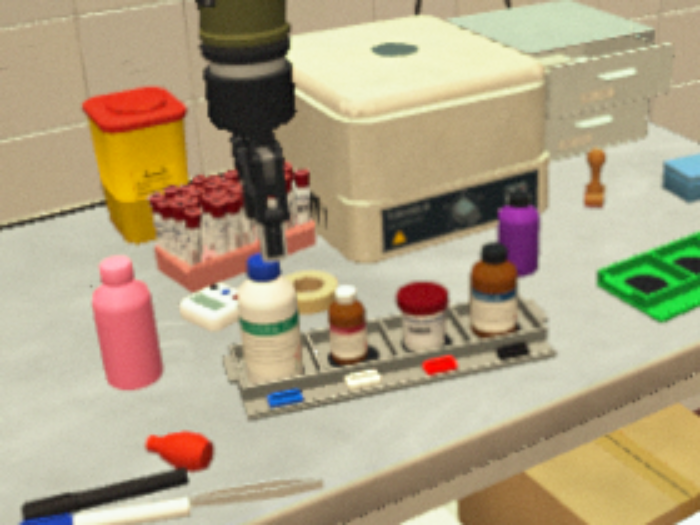

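The gripper is directly above the blue cap (crop 265,260) with the front finger in front of it. The row order matches the clips, so I'll descend and grip.

>>> carry_out(
  moves="1 0 0.002 -0.035 0 0 0; 1 0 0.002 -0.065 0 0 0; 1 0 0.002 -0.075 0 0 0; 1 0 0.002 -0.075 0 0 0; 0.4 0 0.002 -0.075 0 0 0; 0.4 0 0.002 -0.075 0 0 0; 0.4 0 0.002 -0.075 0 0 0; 0.4 0 0.002 -0.075 0 0 0; 0.4 0 0.002 -0.075 0 0 0; 0.4 0 0.002 -0.075 0 0 0",
)

```text
clock: 5.7
ee_pos: [0.5191, 0.3375, 0.2415]
tool_rot: [0.0, 0.783, 0.622, 0.001]
ft_force: [-1.3, -0.2, 6.8]
gripper_width: 0.0533
gripper_force: 62.1
```

>>> carry_out(
  moves="0.3 0 0 0.03 0 0 0; 0.3 0 0 0.07 0 0 0; 0.3 0 0 0.11 0 0 0; 0.3 0 0 0.14 0 0 0; 0.3 -0.01 -0.05 0.14 0 0 2; 0.3 -0.02 -0.10 0.14 0 0 4; 0.3 -0.03 -0.15 0.14 0 0 6; 0.3 -0.04 -0.20 0.14 0 0 8; 0.3 -0.05 -0.25 0.14 0 0 10; 0.3 -0.055 -0.30 0.14 0 0 12; 0.3 -0.055 -0.35 0.14 0 0 14; 0.3 -0.055 -0.40 0.14 0 0 15.8",
)

```text
clock: 7.2
ee_pos: [0.4635, -0.0646, 0.3802]
tool_rot: [0.0, 0.69, 0.724, 0.0]
ft_force: [1.4, 0.3, -3.3]
gripper_width: 0.0527
gripper_force: 64.1
```

>>> carry_out(
  moves="0.3 0 -0.05 0 0 0 0; 0.3 0 -0.10 0 0 0 0; 0.3 0 -0.15 0 0 0 0; 0.3 0 -0.20 0 0 0 0; 0.3 0.001 -0.243 0 0 0 0; 0.3 0.001 -0.243 0 0 0 0; 0.3 0.001 -0.243 -0.04 0 0 0; 0.3 0.001 -0.243 -0.07 0 0 0; 0.3 0.001 -0.243 -0.09 0 0 0; 0.3 0.001 -0.243 -0.09 0 0 0; 0.3 0.001 -0.243 -0.09 0 0 0",
)

```text
clock: 8.57
ee_pos: [0.4653, -0.3056, 0.2907]
tool_rot: [0.001, 0.69, 0.724, 0.0]
ft_force: [-0.3, -0.4, -2.3]
gripper_width: 0.0536
gripper_force: 64.0
```

```bash
cat > chk.py <<'E'
from h import *
import sys
np.set_printoptions(precision=4,suppress=True)
hs=dict(black_cap_bottle=.095,blue_cap_bottle=.125,white_cap_bottle=.075,red_lid_cup=.058)
p,d=eyes.capture("scene")
for t in sys.argv[2:]:
    for x in eyes.trace("scene",t)[:2]:
        P=cloud("scene",x["pixels"],d); print(t,round(x["score"],2),x["box"],"median",np.median(P,0),"z",np.percentile(P[:,2],[2,98]))
p,d=eyes.capture("scene")
cv2.imwrite(f"pics/{sys.argv[1]}.png",cv2.cvtColor(cv2.resize(p[120:280,280:460],None,fx=3,fy=3),cv2.COLOR_RGB2BGR))
s=readout.observe(); print(s["ee_pos"],s["ft_force"],s["gripper_width"])
E
python3 chk.py s2 blue_cap_bottle
```

```text
blue_cap_bottle 0.74 [385.7, 159.1, 19.5, 46.1] median [ 0.4546 -0.2873  0.1098] z [0.0541 0.1776]
blue_cap_bottle 0.69 [116.8, 223.3, 33.2, 50.6] median [0.5794 0.4565 0.0659] z [0.0029 0.1247]
[ 0.4652 -0.306   0.2908] [-0.211  -0.9914 -2.5975] 0.05325807948121928
```

View pics/s2.png

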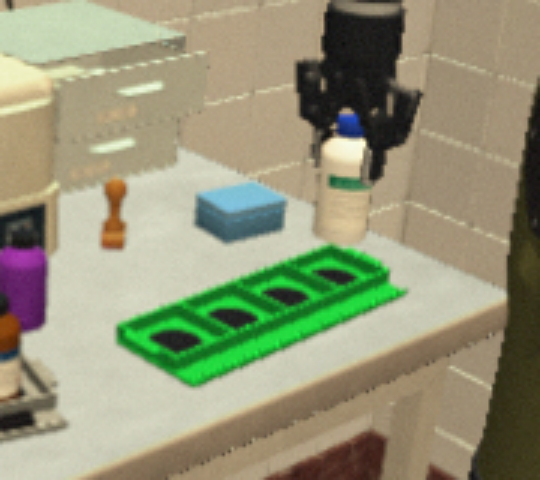

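The blue bottle hangs upright above the far-right compartment (crop 340,190), so I'll lower it and release.

>>> carry_out(
  moves="0.3 0 -0.001 -0.02 0 0 0; 0.3 0 -0.001 -0.035 0 0 0; 0.3 0 -0.001 -0.043 0 0 0; 0.3 0 -0.001 -0.048 0 0 0; 0.3 0 -0.001 -0.048 0 0 0; 0.3 0 -0.001 -0.048 0 0 0",
)

```text
clock: 9.48
ee_pos: [0.465, -0.3069, 0.242]
tool_rot: [0.0, 0.69, 0.724, 0.0]
ft_force: [0.3, 0.4, -2.6]
gripper_width: 0.0533
gripper_force: 64.0
```

>>> carry_out(
  moves="0.3 0 0 -0.002 0 0 0; 0.3 0 0 -0.002 0 0 0; 1 0 0 -0.002 0 0 0; 1 0 0 -0.002 0 0 0; 1 0 0 -0.002 0 0 0; 1 0 0 -0.002 0 0 0; 1 0 0 0.03 0 0 0; 1 0 0 0.07 0 0 0; 1 0 0 0.11 0 0 0; 1 0 0 0.14 0 0 0; 1 0 0 0.14 0 0 0",
)

```text
clock: 10.85
ee_pos: [0.4655, -0.3071, 0.3838]
tool_rot: [0.002, 0.69, 0.723, 0.001]
ft_force: [0.3, 0.9, -0.3]
gripper_width: 0.0853
gripper_force: 0.0
```

```bash
python3 chk.py s3 blue_cap_bottle; python3 - <<'E'
from h import *
p,d=eyes.capture("top")
for t,h in dict(black_cap_bottle=.101,white_cap_bottle=.081,red_lid_cup=.064).items():
    x=eyes.trace("top",t)[0]; P=cloud("top",x["pixels"],d); T=P[abs(P[:,2]-h)<.006]; print(t,x["score"],(T.min(0)+T.max(0))/2)
E
```

```text
blue_cap_bottle 0.79 [381.6, 172.1, 25.0, 43.2] median [ 0.4517 -0.2913  0.0688] z [0.012  0.1281]
blue_cap_bottle 0.74 [117.5, 221.0, 30.4, 56.2] median [0.5791 0.4563 0.0644] z [0.0022 0.1248]
[ 0.4643 -0.3069  0.3807] [-0.6324  1.358   0.0687] 0.08527445107969374
black_cap_bottle 0.69 [0.47095496 0.11539784 0.10128811]
white_cap_bottle 0.68 [0.50782308 0.26325906 0.08063879]Traceback (most recent call last):
  File "<stdin>", line 4, in <module>
IndexError: list index out of range
```

View pics/s3.png

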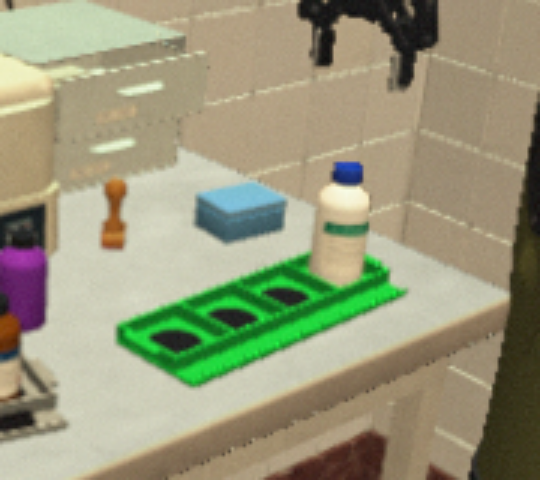

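Blue stands in the far-right compartment (crop 340,230). Next is white.

>>> carry_out(
  moves="1 0 0.06 0 0 0 0; 1 0 0.12 0 0 0 -2; 1 0 0.18 0 0 0 -4; 1 0.005 0.24 0 0 0 -6; 1 0.01 0.30 0 0 0 -8; 1 0.016 0.36 0 0 0 -10; 1 0.022 0.42 0 0 0 -12; 1 0.03 0.48 0 0 0 -14; 1 0.038 0.54 0 0 0 -15.8; 1 0.042 0.57 0 0 0 -15.8; 1 0.042 0.57 0 0 0 -15.8; 1 0.042 0.57 -0.06 0 0 -15.8",
)

```text
clock: 12.7
ee_pos: [0.5087, 0.2636, 0.3241]
tool_rot: [0.001, 0.783, 0.621, 0.005]
ft_force: [1.5, 0.4, -0.6]
gripper_width: 0.085
gripper_force: 0.0
```

>>> carry_out(
  moves="1 0 0 -0.04 0 0 0; 1 0 0 -0.04 0 0 0; 1 0 0 -0.04 0 0 0",
)

```text
clock: 13.08
ee_pos: [0.5074, 0.2627, 0.2829]
tool_rot: [0.0, 0.783, 0.621, 0.001]
ft_force: [-0.0, -0.3, 0.4]
gripper_width: 0.0857
gripper_force: 0.0
```

>>> carry_out(
  moves="1 0 0 -0.04 0 0 0; 1 0 0 -0.07 0 0 0; 1 0 0 -0.081 0 0 0; 1 0 0 -0.081 0 0 0; 0.1 0 0 -0.081 0 0 0; 0.1 0 0 -0.081 0 0 0; 0.1 0 0 -0.081 0 0 0; 0.1 0 0 -0.081 0 0 0; 0.1 0 0 -0.081 0 0 0; 0.1 0 0 -0.081 0 0 0; 0.1 0 0 -0.081 0 0 0; 0.1 0 0 -0.081 0 0 0",
)

```text
clock: 14.58
ee_pos: [0.5071, 0.2633, 0.2017]
tool_rot: [0.0, 0.783, 0.622, 0.001]
ft_force: [-0.4, 0.1, 5.6]
gripper_width: 0.0343
gripper_force: 59.4
```

>>> carry_out(
  moves="0.1 0 0 0.03 0 0 0; 0.1 0 0 0.08 0 0 0; 0.1 0 0 0.13 0 0 0; 0.1 0 0 0.16 0 0 0; 0.1 -0.01 -0.05 0.16 0 0 2; 0.1 -0.02 -0.10 0.16 0 0 4; 0.1 -0.03 -0.15 0.16 0 0 6; 0.1 -0.04 -0.20 0.16 0 0 8; 0.1 -0.045 -0.25 0.16 0 0 10; 0.1 -0.046 -0.30 0.16 0 0 12; 0.1 -0.046 -0.35 0.16 0 0 14; 0.1 -0.046 -0.40 0.16 0 0 15.8",
)

```text
clock: 16.08
ee_pos: [0.4606, -0.1386, 0.361]
tool_rot: [0.0, 0.69, 0.724, 0.0]
ft_force: [0.1, 0.4, -0.9]
gripper_width: 0.0346
gripper_force: 59.8
```

>>> carry_out(
  moves="0.1 0 -0.05 0 0 0 0; 0.1 0 -0.094 0 0 0 0; 0.1 0 -0.094 0 0 0 0; 0.1 0 -0.094 0 0 0 0; 0.1 0 -0.094 -0.05 0 0 0; 0.1 0 -0.094 -0.09 0 0 0; 0.1 0 -0.094 -0.11 0 0 0; 0.1 0 -0.094 -0.11 0 0 0; 0.1 0 -0.094 -0.11 0 0 0",
)

```text
clock: 17.2
ee_pos: [0.4615, -0.23, 0.2517]
tool_rot: [0.001, 0.69, 0.724, 0.001]
ft_force: [-0.4, 0.5, -0.2]
gripper_width: 0.0343
gripper_force: 59.8
```

```bash
python3 chk.py s4 white_cap_bottle
```

```text
white_cap_bottle 0.51 [370.6, 181.7, 10.0, 24.3] median [ 0.4548 -0.2175  0.0855] z [0.0541 0.1254]
[ 0.4612 -0.2308  0.2518] [ 0.2342 -0.7617 -0.401 ] 0.0347780682053125
```

View pics/s4.png

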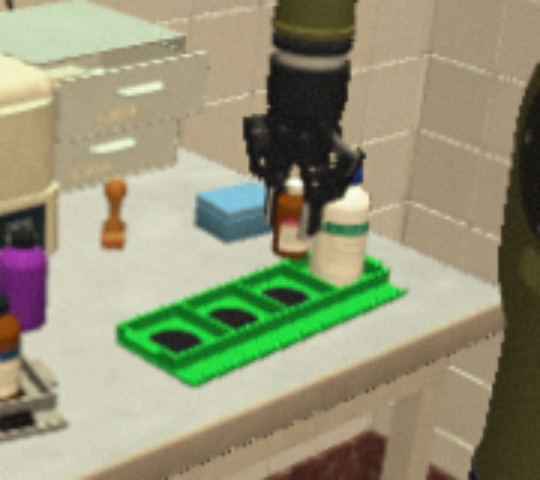

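White hangs upright above the second compartment from the right (crop 292,220), clear of blue.

>>> carry_out(
  moves="0.1 0 0 -0.02 0 0 0; 0.1 0 0 -0.04 0 0 0; 0.1 0 0 -0.047 0 0 0; 0.1 0 0 -0.051 0 0 0; 0.1 0 0 -0.051 0 0 0; 1 0 0 -0.051 0 0 0; 1 0 0 -0.051 0 0 0; 1 0 0 -0.051 0 0 0; 1 0 0 -0.051 0 0 0; 1 0 0 -0.051 0 0 0; 1 0 0 -0.02 0 0 0; 1 0 0 0.02 0 0 0",
)

```text
clock: 18.85
ee_pos: [0.4605, -0.2307, 0.2708]
tool_rot: [-0.001, 0.69, 0.724, -0.0]
ft_force: [0.4, -0.0, -0.2]
gripper_width: 0.0857
gripper_force: 0.0
```

>>> carry_out(
  moves="1 0 0 0.05 0 0 0; 1 0 0 0.10 0 0 0; 1 0 0.06 0.11 0 0 0; 1 0 0.12 0.11 0 0 -2; 1 0 0.18 0.11 0 0 -5; 1 0.005 0.24 0.11 0 0 -8; 1 0.01 0.30 0.11 0 0 -11; 1 0.02 0.36 0.11 0 0 -14; 1 0.025 0.40 0.11 0 0 -15.8; 1 0.026 0.42 0.11 0 0 -15.8; 1 0.026 0.42 0.11 0 0 -15.8; 1 0.026 0.42 0.11 0 0 -15.8",
)

```text
clock: 20.35
ee_pos: [0.4867, 0.1876, 0.3805]
tool_rot: [0.0, 0.784, 0.621, -0.001]
ft_force: [-0.7, -0.3, 0.1]
gripper_width: 0.0858
gripper_force: 0.0
```

```bash
python3 chk.py s5 white_cap_bottle
```

```text
white_cap_bottle 0.55 [369.0, 196.6, 11.3, 25.0] median [ 0.4531 -0.2226  0.0429] z [-0.0025  0.0782]
[0.4869 0.1875 0.3806] [-0.1633 -0.655  -0.49  ] 0.08541617322830482
```

View pics/s5.png

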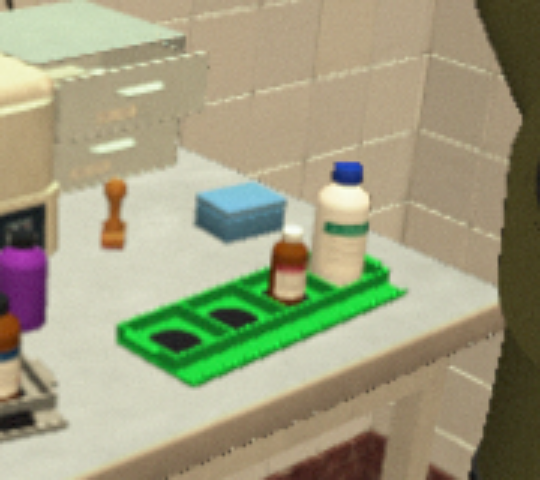

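White stands in its compartment (crop 290,270). Red is next.

>>> carry_out(
  moves="1 0.001 0.002 -0.05 0 0 0; 1 0.001 0.002 -0.10 0 0 0; 1 0.001 0.002 -0.14 0 0 0; 1 0.001 0.002 -0.165 0 0 0; 1 0.001 0.002 -0.177 0 0 0; 1 0.001 0.002 -0.177 0 0 0; 0.3 0.001 0.002 -0.177 0 0 0; 0.3 0.001 0.002 -0.177 0 0 0; 0.3 0.001 0.002 -0.177 0 0 0; 0.3 0.001 0.002 -0.177 0 0 0; 0.3 0.001 0.002 -0.177 0 0 0; 0.3 0.001 0.002 -0.177 0 0 0",
)

```text
clock: 22.0
ee_pos: [0.4882, 0.1912, 0.205]
tool_rot: [0.0, 0.783, 0.622, 0.001]
ft_force: [-0.7, -0.7, 6.4]
gripper_width: 0.0497
gripper_force: 61.4
```

>>> carry_out(
  moves="0.3 0 0 0.03 0 0 0; 0.3 0 0 0.08 0 0 0; 0.3 0 0 0.13 0 0 0; 0.3 0 0 0.16 0 0 0; 0.3 -0.01 -0.05 0.16 0 0 2; 0.3 -0.02 -0.10 0.16 0 0 4; 0.3 -0.03 -0.15 0.16 0 0 6; 0.3 -0.03 -0.20 0.16 0 0 8; 0.3 -0.03 -0.25 0.16 0 0 10; 0.3 -0.03 -0.30 0.16 0 0 13; 0.3 -0.03 -0.345 0.16 0 0 15.8; 0.3 -0.03 -0.345 0.16 0 0 15.8",
)

```text
clock: 23.5
ee_pos: [0.4568, -0.1584, 0.3636]
tool_rot: [0.001, 0.693, 0.721, -0.001]
ft_force: [0.2, 0.2, -1.8]
gripper_width: 0.0498
gripper_force: 62.4
```

>>> carry_out(
  moves="0.3 0 0 0 0 0 0; 0.3 0 0 -0.05 0 0 0; 0.3 0 0 -0.09 0 0 0; 0.3 0 0 -0.11 0 0 0; 0.3 0 0 -0.11 0 0 0; 0.3 0 0 -0.11 0 0 0",
)

```text
clock: 24.25
ee_pos: [0.4584, -0.153, 0.2546]
tool_rot: [0.0, 0.69, 0.724, 0.001]
ft_force: [0.6, -0.3, -0.6]
gripper_width: 0.0493
gripper_force: 62.4
```

```bash
python3 chk.py s6 red_lid_cup
```

```text
red_lid_cup 0.79 [348.4, 187.5, 16.5, 26.4] median [ 0.4501 -0.1396  0.0908] z [0.0546 0.1127]
[ 0.4582 -0.1538  0.2548] [-0.9019  0.8506 -1.0718] 0.049643879074233836
```

View pics/s6.png

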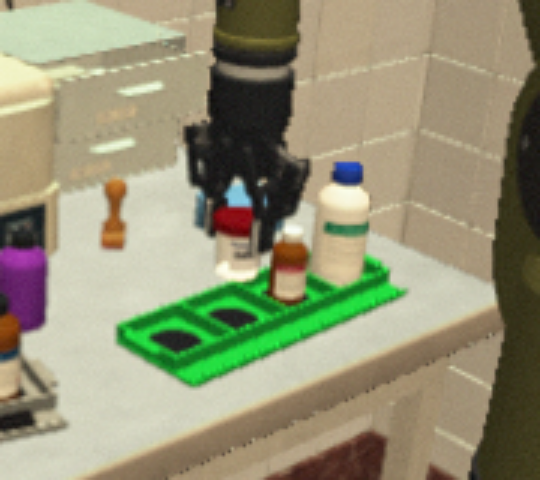

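Red hangs upright above its compartment (crop 237,245), so I'll lower, release and go on to black.

>>> carry_out(
  moves="0.3 0 0 -0.02 0 0 0; 0.3 0 0 -0.04 0 0 0; 0.3 0 0 -0.047 0 0 0; 0.3 0 0 -0.051 0 0 0; 0.3 0 0 -0.051 0 0 0; 1 0 0 -0.051 0 0 0; 1 0 0 -0.051 0 0 0; 1 0 0 -0.051 0 0 0; 1 0 0 -0.051 0 0 0; 1 0 0 -0.051 0 0 0; 1 0 0 -0.02 0 0 0; 1 0 0 0.02 0 0 0",
)

```text
clock: 25.9
ee_pos: [0.4575, -0.1538, 0.2739]
tool_rot: [-0.001, 0.69, 0.724, -0.001]
ft_force: [1.2, -1.5, 0.7]
gripper_width: 0.0851
gripper_force: 0.0
```

>>> carry_out(
  moves="1 0 0 0.05 0 0 0; 1 0 0 0.10 0 0 0; 1 0 0.06 0.10 0 0 -3; 1 0.002 0.12 0.10 0 0 -7; 1 0.007 0.18 0.10 0 0 -11; 1 0.01 0.23 0.10 0 0 -14; 1 0.012 0.269 0.10 0 0 -15.8; 1 0.012 0.269 0.10 0 0 -15.8; 1 0.012 0.269 0.10 0 0 -15.8; 1 0.012 0.269 0.10 0 0 -15.8",
)

```text
clock: 27.15
ee_pos: [0.4698, 0.1135, 0.3735]
tool_rot: [0.0, 0.784, 0.621, -0.001]
ft_force: [-0.0, 0.2, 0.2]
gripper_width: 0.0852
gripper_force: 0.0
```

```bash
python3 chk.py s7 red_lid_cup black_cap_bottle
```

```text
red_lid_cup 0.85 [350.0, 202.7, 17.4, 27.5] median [ 0.4474 -0.1447  0.0502] z [0.0093 0.063 ]
black_cap_bottle 0.93 [270.4, 215.6, 18.5, 41.0] median [0.4557 0.1243 0.0566] z [0.0111 0.0985]
black_cap_bottle 0.63 [279.3, 196.9, 14.9, 36.0] median [0.5585 0.018  0.0529] z [0.0032 0.093 ]
[0.4699 0.1142 0.3737] [-0.16   -0.8214  0.7969] 0.0853153564667364
```

View pics/s7.png

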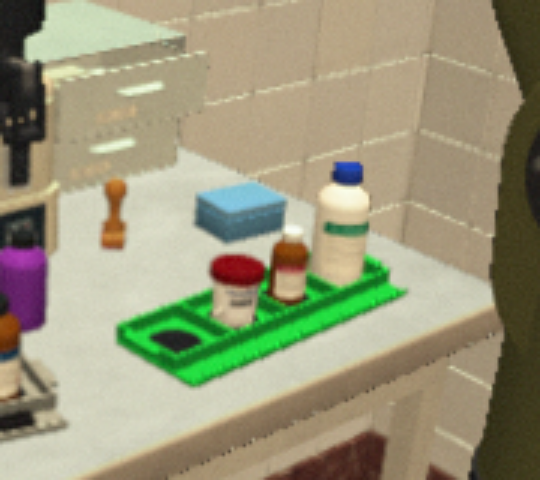

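Red is placed (crop 237,295). Now black.

>>> carry_out(
  moves="1 0.001 0.002 -0.05 0 0 0; 1 0.001 0.002 -0.10 0 0 0; 1 0.001 0.002 -0.135 0 0 0; 1 0.001 0.002 -0.155 0 0 0; 1 0.001 0.002 -0.163 0 0 0; 1 0.001 0.002 -0.163 0 0 0; 0.3 0.001 0.002 -0.163 0 0 0; 0.3 0.001 0.002 -0.163 0 0 0; 0.3 0.001 0.002 -0.163 0 0 0; 0.3 0.001 0.002 -0.163 0 0 0; 0.3 0.001 0.002 -0.163 0 0 0; 0.3 0.001 0.002 -0.163 0 0 0",
)

```text
clock: 28.85
ee_pos: [0.471, 0.117, 0.2117]
tool_rot: [0.0, 0.783, 0.622, 0.001]
ft_force: [-0.7, 0.0, 6.2]
gripper_width: 0.0467
gripper_force: 60.8
```

>>> carry_out(
  moves="0.3 0 0 0.03 0 0 0; 0.3 0 0 0.08 0 0 0; 0.3 0 0 0.13 0 0 0; 0.3 -0.01 -0.04 0.14 0 0 3; 0.3 -0.017 -0.08 0.14 0 0 6; 0.3 -0.017 -0.12 0.14 0 0 10; 0.3 -0.017 -0.16 0.14 0 0 13; 0.3 -0.017 -0.195 0.14 0 0 15.8; 0.3 -0.017 -0.195 0.14 0 0 15.8; 0.3 -0.017 -0.195 0.11 0 0 15.8; 0.3 -0.017 -0.195 0.06 0 0 15.8; 0.3 -0.017 -0.195 0.05 0 0 15.8",
)

```text
clock: 30.35
ee_pos: [0.453, -0.0771, 0.2591]
tool_rot: [-0.002, 0.69, 0.724, -0.001]
ft_force: [0.6, 0.8, -0.3]
gripper_width: 0.0462
gripper_force: 62.3
```

>>> carry_out(
  moves="0.3 0 0 0 0 0 0; 0.3 0 0 0 0 0 0",
)

```text
clock: 30.6
ee_pos: [0.4544, -0.0777, 0.2621]
tool_rot: [0.001, 0.69, 0.724, 0.001]
ft_force: [-0.1, 0.1, -1.5]
gripper_width: 0.0468
gripper_force: 62.3
```

```bash
python3 chk.py s8 black_cap_bottle
```

```text
black_cap_bottle 0.82 [276.0, 197.1, 15.0, 37.3] median [0.5606 0.0199 0.0467] z [0.0013 0.0919]
black_cap_bottle 0.59 [332.0, 187.8, 17.7, 33.1] median [ 0.4454 -0.0615  0.097 ] z [0.0583 0.1468]
[ 0.4542 -0.078   0.2618] [ 0.6275 -0.1457 -1.0124] 0.04657488210686506
```

View pics/s8.png

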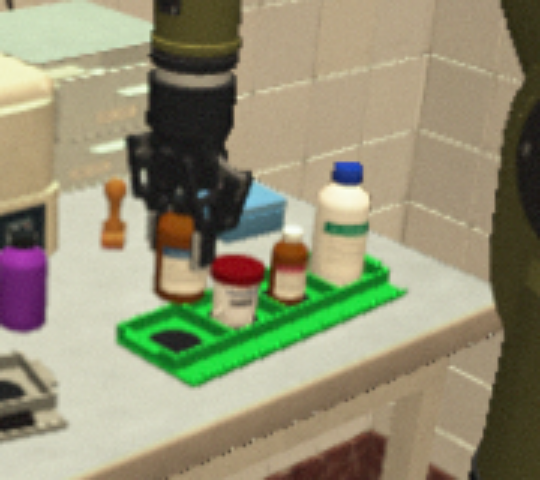

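Black hangs upright above the last compartment (crop 182,255), so I'll lower and release it.

>>> carry_out(
  moves="0.3 0 -0.001 -0.02 0 0 0; 0.3 0 -0.001 -0.04 0 0 0; 0.3 0 -0.001 -0.047 0 0 0; 0.3 0 -0.001 -0.051 0 0 0; 0.3 0 -0.001 -0.051 0 0 0; 1 0 -0.001 -0.051 0 0 0; 1 0 -0.001 -0.051 0 0 0; 1 0 -0.001 -0.051 0 0 0; 1 0 -0.001 -0.051 0 0 0; 1 0 -0.001 -0.051 0 0 0; 1 0 0 -0.02 0 0 0; 1 0 0 0.02 0 0 0",
)

```text
clock: 32.25
ee_pos: [0.4535, -0.0778, 0.281]
tool_rot: [-0.001, 0.69, 0.724, -0.001]
ft_force: [0.7, 0.0, 0.8]
gripper_width: 0.0852
gripper_force: 0.0
```

>>> carry_out(
  moves="1 0 0 0.05 0 0 0; 1 0 0 0.10 0 0 0; 1 0 0.06 0.10 0 0 0; 1 0 0.12 0.10 0 0 0; 1 0 0.18 0.10 0 0 0; 1 0 0.20 0.10 0 0 0; 1 0 0.20 0.10 0 0 0; 1 0 0.20 0.10 0 0 0",
)

```text
clock: 33.25
ee_pos: [0.4537, 0.1205, 0.3804]
tool_rot: [0.0, 0.691, 0.723, -0.001]
ft_force: [0.3, -0.5, 0.6]
gripper_width: 0.0853
gripper_force: 0.0
```

```bash
python3 chk.py s9 black_cap_bottle; python3 - <<'E'
from h import *
np.set_printoptions(precision=4,suppress=True)
C=dict(black_cap_bottle=(.101,.454,-.0793),blue_cap_bottle=(.131,.4646,-.3074),white_cap_bottle=(.081,.4611,-.2314),red_lid_cup=(.064,.4577,-.1554))
p,d=eyes.capture("top")
v,u=np.nonzero(d>0); P=with_depth("top",np.c_[u,v],d[v,u])
for t,(h,x,y) in C.items():
    T=P[(abs(P[:,2]-h)<.006)&(np.hypot(P[:,0]-x,P[:,1]-y)<.034)]; print(t,len(T),(T.min(0)+T.max(0))/2-[x,y,h])
E
```

```text
black_cap_bottle 0.62 [332.0, 202.0, 15.5, 34.7] median [ 0.4418 -0.0684  0.0553] z [0.0103 0.0984]
black_cap_bottle 0.6 [279.2, 199.8, 13.4, 30.5] median [0.5607 0.0206 0.0466] z [0.0012 0.0926]
[0.4539 0.1204 0.3805] [-0.969  -0.1124 -0.2979] 0.08512566600634426
black_cap_bottle 50 [ 0.0042 -0.0018 -0.0001]
blue_cap_bottle 141 [ 0.0005  0.0003 -0.0002]
white_cap_bottle 55 [ 0.0011  0.0014 -0.0002]
red_lid_cup 347 [ 0.0021 -0.0005  0.0004]
```

View pics/s9.png

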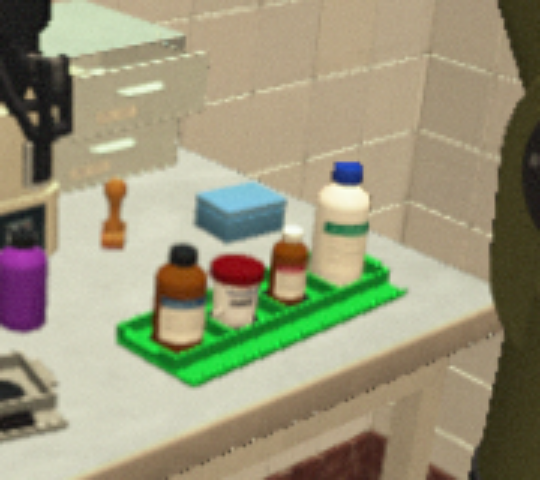

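All four stand upright in the green rack, black, red, white, blue from left to right. Each is within 5 mm of its compartment centre and at the right height.

```bash
python3 -c "
from workcell import ctrl; print(ctrl.finish_job())"
```

```text
the job is handed in; nothing more can be done
None
```

The job is handed in: all four containers stand upright and released in the green rack in reverse order (black, red, white, blue from left to right), each measured within 5 mm of its compartment centre; no verdict came back.

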